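# Mesh the finned ferrule block with the knot warmer and set its dial

## Task

Get the warmer ready for gluing brushes: pick up the loose finned aluminium block and lower it gently (do not drop it) onto the warmer, so that its four fins slide down into the four gaps between the warmer's five upright fins, fully home and with the ends of the fins flush. Then, with the block let go, turn the warmer's black dial until its white pointer line is in line with the small brass tab on the scale. Do not shift the brass tab, and leave the brushes and the steel mould standing where they are.

Things in the scene. Friction and masses are not known exactly. Their poses are not given: they have to be found in the camera images.
- warmer: Knot warmer, fixed: green steel housing 150 mm (x) by 270 mm (y), 45 mm high; five upright aluminium fins on its +y half, a dial on its -y half. Origin: centre of its underside, on the bench; z up. The fin comb is centred 75 mm to +y of the origin, the dial axis 75 mm to -y. Place and yaw differ each time (left or right side of the bench).
- seat (a point): Point on the warmer's aluminium deck, 45 mm above the bench, at the centre of the fin comb; axes as the warmer's. The five fins stand on the deck at y = -36, -18, 0, 18, 36 mm: each 120 mm long along x (centred here), 6 mm thick, 26 mm high, the top 4 mm narrowed to 3 mm as a lead-in. Gaps 12 mm wide. The block's origin belongs here, x axes parallel.
- block: Loose aluminium block, 0.6 kg, 120 (x) by 78 mm (y), standing on its fins on the bench. Origin: centre of the plane of its fin tips (underside); z up. Four fins along x, 120 mm long, 6 mm thick (last 4 mm: 3 mm), 30 mm tall, at y = -27, -9, 9, 27 mm: 3 mm play each side in the gaps. Plate above, z = 30 to 42 mm. Home, the fin tips rest on the warmer's deck. Either way round fits.
- rib_grip (a point): Grasp point in the block's grip rib, 68 mm above the block's origin, axes as the block's. The rib stands on the middle of the plate: 60 mm long (x), 20 mm thick (y), z = 42 to 80 mm above the block's origin; grip it across its thickness from above. Four low brass pockets, 26 mm wide, top at z = 54 mm, stand on the plate at x = +-45, y = +-20 mm.
- dial (a joint): Dial angle, rad: 0 with the pointer towards the warmer's -x, growing clockwise seen from above, range 0 to 2.5. Light friction (0.05 N m), stays where left. Black disc 70 mm across, 8 mm high, underside 47 mm above the bench; across it a grip bar 64 mm long, 16 mm thick, its top 93 mm above the bench. A white line along one half of the bar's top and down that end marks the pointer.
- dial_grip (a point): Point on the dial's axis, inside the bar, 81 mm above the bench: a good height to pinch the bar across its thickness from above. Its x axis lies along the bar, away from the pointer end; it turns with the dial.
- pointer_tip (a point): End of the white pointer line, on top of the bar at its end, 33 mm from the dial's axis; it turns with the dial.
- tab (a joint): Angle of the brass tab in rad, same zero and direction as the dial's: the dial is set when both joints read the same. The tab is stiff and must not be moved.
- tab_line (a point): Point on the line from the dial's axis to the brass tab, 33 mm from the axis, just over the scale plate: the pointer tip must come straight above it. The tab is a brass finger 14 mm long, 6 mm wide, reaching from 47 to 61 mm from the axis, its top 52 mm above the bench.
- knot: Bystander: an unhandled bristle knot, 62 mm across and 97 mm tall, standing; origin at the centre of its foot.
- brush: Bystander: a finished shaving brush with wooden handle, 48 mm across and 115 mm tall, standing on its handle; origin at the centre of its foot.
- mould: Bystander: a conical steel mould, 76 mm across and 98 mm tall, standing; origin at the centre of its foot.
Not all that is in view belongs to the job. Leave any green or turquoise look-alike of the block alone.

How it is judged (in metres and radians):
On the way, in this order (a step that is already met when the one before it is completed fails the run):
1. the block is home between the warmer's fins and let go (x of block in the frame of seat between -0.01 and 0.01 m and y of block in the frame of seat between -0.006 and 0.006 m and z of block in the frame of seat between -0.004 and 0.004 m and angle between the x axis of block and the x axis of warmer, either way round below 0.08 rad and angle between block's own z axis and vertical below 0.05 rad and contact force between the fingers and block below 0.2 N and linear speed of block below 0.02 m/s), for 0.3 s.
2. the dial's pointer is in line with the brass tab, the block still home (horizontal distance between pointer_tip and tab_line below 0.0045 m and velocity of joint dial between -0.05 and 0.05 rad/s and x of block in the frame of seat between -0.01 and 0.01 m and y of block in the frame of seat between -0.006 and 0.006 m and z of block in the frame of seat between -0.004 and 0.004 m and angle between the x axis of block and the x axis of warmer, either way round below 0.08 rad and angle between block's own z axis and vertical below 0.05 rad), for 0.2 s.
At the end, for the whole second after the job is handed in: The block is interlaced with the warmer's fins: origin at the seat within 10 mm along the fins, 6 mm across, 4 mm in height; within 0.08 rad of the warmer's yaw, upright to 0.05 rad, let go, still. The pointer tip is within 4.5 mm (8 degrees) of the tab's line, the dial still (all of step 2 and contact force between the fingers and block below 0.2 N and linear speed of block below 0.02 m/s); the robot touches nothing.
It fails at once if the block was dropped onto the warmer (came down between or onto the fins faster than 0.4 m/s) (horizontal distance between block and seat below 0.03 m and z of block in the frame of seat below 0.03 m and linear speed of block above 0.4 m/s).
It fails at once if the block was rammed onto the warmer (over 150 N) (contact force between block and warmer above 150 N).
It fails at once if the brass tab was shifted (over 3 mm) (distance of tab_line from where it was at the start of the episode above 0.003 m).
It fails at once if the bristle knot, the brush or the mould was moved (over 30 mm) or tipped (distance of any of knot, brush, mould from where it was at the start of the episode above 0.03 m or angle between any of knot, brush, mould's own z axis and vertical above 0.3 rad).
It also fails if it takes over 72 s, if anything falls off the work surface, if the arm or the gripper's body presses on something with over 40 N, if the wrist force passes 120 N, or if a joint passes its speed limit or range.

## Robot

A 6-joint arm with a two-finger parallel gripper is mounted at the origin on the work surface. World frame = base frame: x ahead of the robot, y to its left, z up, the work surface at z = 0. Lengths are in mm, angles in degrees, forces in N, time in s.
With the tool pointing down it reaches from about 300 to 850 mm from the base axis. Payload 4.2 kg.
Tool frame: the origin (TCP) lies on the centre line of the jaws, within the pads' length; the fingertips stand 11 mm ahead of it and the grasp point (between the pads) lies 8 mm behind it; z points along the fingers, y is the line along which they close (so a half turn about z gives the same grasp; the last joint's range is limited). The gripper opens to 91 mm and grips with 3 to 60 N. Pads are 32 mm wide; open, the fingers measure 118 mm over their backs; the gripper's body (76 mm by 178 mm) begins 60 mm behind the grasp point.
Start: joints at [-73.167, 18.312, 89.639, -0, 72.044, -1.146], TCP at [177.491, -546.936, 224.976] pointing down, gripper open.
Joint ranges: [-177.97, 177.97], [-48.28, 115.42], [12.27, 149.76], [-77.06, 257.06], [2.81, 150.46], [-146.56, 146.56]. Speed limits (degrees/s): [147.25, 147.25, 180, 180, 180, 180].

## Interface

Orientations are given as [roll, pitch, yaw] about the fixed x, y, z axes, in that order (R = Rz(yaw) Ry(pitch) Rx(roll)).
In Python, from workcell import env, grab_frame, camera_model, models gives the robot as it stands.
- The arm moves only by the shell command python3 -m crank 'ROWS' [FORCE]. ROWS is text: rows parted by semicolons, each of 7 numbers parted by spaces: the closure, from -1 (fully open) to 1 (shut), so that 0 is half open, then the shift along the tool's x, y, z in mm, then the turn, a rotation vector about the tool's x, y, z in degrees. A call has 1 to 10 rows; each row shifts and turns the commanded pose from where the row before left it, along the tool's axes as they then stand; what a row does not reach is not made up. A row lasts 1/8 s, in which the tool goes at most 62.5 mm and 10.7 degrees, less where a joint would pass 70% of its speed; a pose out of reach is approached as far as the arm can. A call is refused whole if a number of a shift passes 62.5 or a number of a turn 10.7, either way. A call with a gripper value outside its range is refused whole. The fingers move at their own pace and stop on an object; FORCE is the grip in N (left out, the last holds). Time passes only in rows, so rows that do not move let the fingers close. It gives the time, the measured TCP pose, the force, the opening and the grip force at its end, in the units of the state.
- env.state(): the state, without advancing time (a new reading comes with each control period).
- grab_frame(name): name is "scene" or "side" or "wrist"; returns the picture (384x512x3 uint8, blue, green, red); there is no depth.
- camera_model(name): a dict with "K" (3x3 intrinsics, pixels), "R" (3x3) and "t" (3): a world point X has camera coordinates R X + t; the wrist camera has in their place "mount" (4x4, takes a point from camera to tool coordinates, whose origin is the TCP and whose axes are the flange's). Camera axes: x right, y down, z forward; pixel columns grow to the right and rows downward; lengths in mm; the calibration is good to about 2 mm. A picture is of the moment at which its call begins: read the wrist's pose just before it. camera_model takes no time and is no camera call.
- env.job_done(): hands the job in; it is judged then, once.
Trained networks look in the newest picture that a camera, given by its name, has taken for a name from the list of things; names that differ only in an ending like _2 or _b are one class to them, and where a whole thing is asked for, a point or a joint stands for the part that bears it (a point fixed in the world has none). Each returns a list of dicts, best first, with "p" (0 to 1); they miss things now and then, are a little off and sometimes report something else, mostly with a low value. They report only what shows in the picture. A call takes as long as a camera call. They do not tell look-alikes from the thing itself.
- models.search_frame(name, camera): "point" ([x, y, z] in mm, in world coordinates, good to about 4 mm: the middle of the surface that is visible of it).
The state is a dict: "time_s": time; "qpos": joint angles; "qvel": joint speeds; "effort": joint torques, N m; "ee_pos": TCP position; "ee_rot": TCP orientation; "force": force on the tool from outside, world axes, zero at the start; "torque": the same for the moment, N m; "gripper_width": finger opening in mm; "gripper_force": force on a finger pad.
Only numpy, scipy, OpenCV 4.12 (cv2) and the standard library are available. Lean on these libraries where they do the work, as an engineer would, in place of code of your own. Each camera call takes 0.05 s, during which the arm holds its last target. There are 200 camera calls.

## Working session

There is one attempt and no reset: what is moved stays moved. The work goes in short steps, Python scripts to look and compute and a shell command to move; the robot and the scene stay as the last step left them, time stands still between calls to the robot, and variables do not carry over. Pictures are saved under pics/ and viewed, at most 10 in all, crops included, and the job is handed in when it is done.

```bash
ls; mkdir -p pics; python3 - <<'E'
from workcell import env, grab_frame, camera_model, models
import cv2, numpy as np
a=grab_frame("scene"); b=grab_frame("side")
cv2.imwrite("pics/scene1.png",a); cv2.imwrite("pics/side1.png",b)
for n in ["warmer","block","rib_grip","dial","knot","brush","mould","tab"]:
    for c in ["scene","side"]:
        try: print(n,c,[(np.round(d["point"]).tolist(),round(d["p"],2)) for d in models.search_frame(n,c)][:4])
        except Exception as e: print(n,c,e)
for c in ["scene","side","wrist"]: print(c,{k:np.round(v,3).tolist() for k,v in camera_model(c).items()})
print(env.state())
E
```

```text
pics
warmer scene [([600.0, 182.0, 42.0], 0.88)]
warmer side [([571.0, 205.0, 43.0], 0.88)]
block scene [([257.0, -248.0, 46.0], 0.92), ([602.0, -159.0, 44.0], 0.74), ([277.0, 223.0, 46.0], 0.56)]
block side [([247.0, -238.0, 40.0], 0.85), ([256.0, 231.0, 41.0], 0.59), ([582.0, -160.0, 42.0], 0.56)]
rib_grip scene [([603.0, -159.0, 41.0], 0.69), ([261.0, -247.0, 43.0], 0.63), ([277.0, 234.0, 41.0], 0.56)]
rib_grip side [([245.0, -234.0, 47.0], 0.91), ([578.0, -155.0, 42.0], 0.71), ([254.0, 236.0, 41.0], 0.64), ([572.0, 203.0, 47.0], 0.15)]
dial scene [([606.0, 103.0, 51.0], 0.77), ([786.0, -132.0, 74.0], 0.51)]
dial side [([591.0, 108.0, 64.0], 0.77)]
knot scene [([766.0, 20.0, 55.0], 0.72)]
knot side [([750.0, 24.0, 45.0], 0.62)]
brush scene [([768.0, 160.0, 102.0], 0.69)]
brush side [([769.0, -127.0, 62.0], 0.75), ([751.0, 167.0, 82.0], 0.72)]
mould scene [([783.0, -132.0, 78.0], 0.71), ([597.0, 105.0, 54.0], 0.18)]
mould side [([768.0, -128.0, 65.0], 0.96)]
tab scene []
tab side []
scene {'K': [[369.268, 0.0, 255.488], [0.0, 369.268, 193.561], [0.0, 0.0, 1.0]], 'R': [[-0.524, 0.85
[... 473 characters left out ...]
[0.0, 0.0, 0.0, 1.0]]}
{'time_s': 0.9, 'qpos': array([-7.31680314e+01,  1.83110800e+01,  8.96396421e+01,  5.78545793e-04,
        7.20435415e+01, -1.14569567e+00]), 'qvel': array([ 0.0284845 , -0.10584865, -0.04748766,  0.03671045,  0.01774799,
       -0.02613234]), 'effort': array([-2.53512277e-03, -4.12340713e+01, -2.32231236e+01,  7.25912768e-02,
        3.78728716e-02,  1.87399860e-05]), 'ee_pos': array([ 177.48073122, -546.93594683,  224.97979403]), 'ee_rot': array([ 1.79994254e+02, -4.35575897e-04,  1.79774860e+01]), 'force': array([-0.51017689, -1.52300838, -0.5476811 ]), 'torque': array([ 0.00891507,  0.00815863, -0.02667162]), 'gripper_force': 0.0, 'gripper_width': 91.2187169287879}
```

```bash
python3 - <<'E'
import cv2,numpy as np
a=cv2.imread("pics/scene1.png");b=cv2.imread("pics/side1.png")
cv2.imwrite("pics/s1.png",cv2.resize(a,(800,600),interpolation=cv2.INTER_CUBIC))
cv2.imwrite("pics/s2.png",cv2.resize(b,(800,600),interpolation=cv2.INTER_CUBIC))
E
```

```text
(no output)
```

View pics/s1.png

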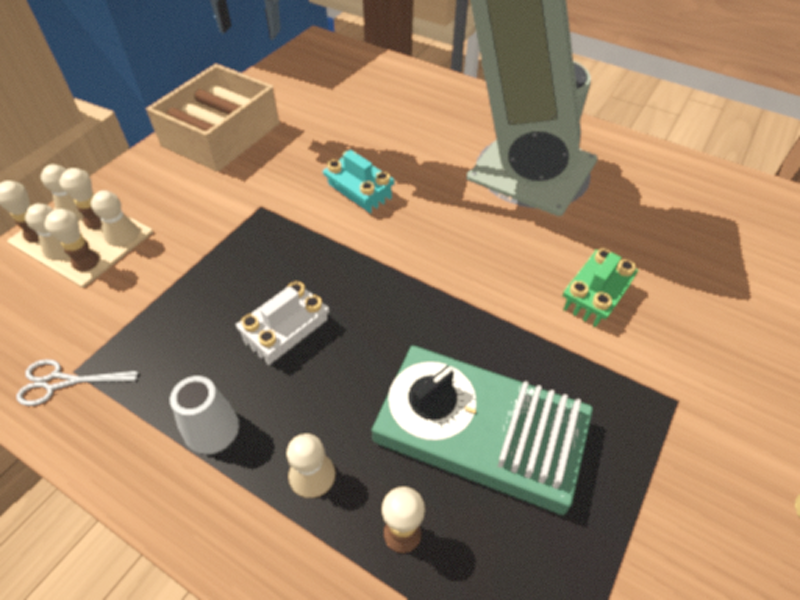

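View pics/s2.png

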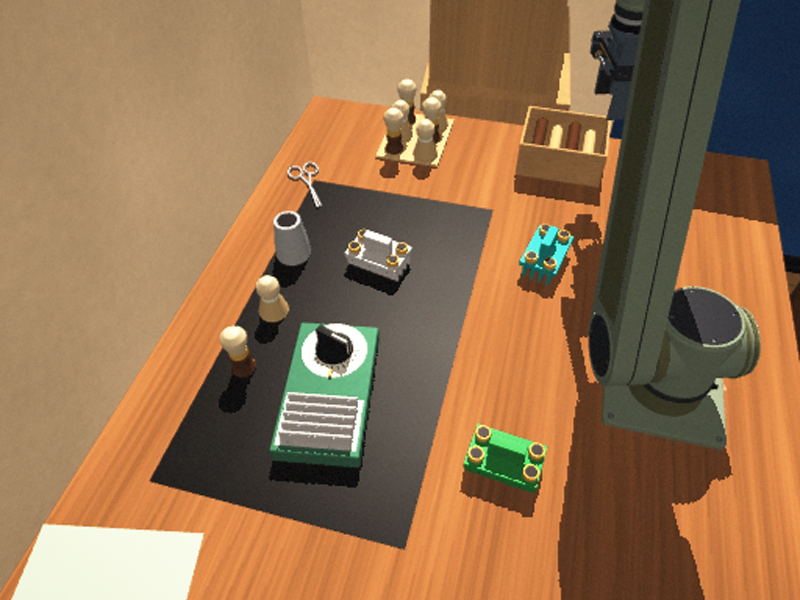

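The white and grey block is at scene (283,318) and side (380,255) in these enlarged pictures. Its look-alikes are turquoise at scene (358,180) and green at scene (600,285). I choose the white aluminium one, near (592,-159) mm. The warmer is at scene (485,425), with the dial at (433,395) and the brass tab at about (470,408). Next I go above the block and take a close look.

```bash
python3 -m crank '-1 51.4 -24 0 0 0 0;-1 51.4 -24 0 0 0 0;-1 51.4 -24 0 0 0 0;-1 51.4 -24 0 0 0 0;-1 51.4 -24 0 0 0 0;-1 51.4 -24 0 0 0 0;-1 51.4 -24 0 0 0 0;-1 51.4 -24 0 0 0 0;-1 51.4 -24 0 0 0 0;-1 51.4 -24 0 0 0 0'
cat > h.py <<'E'
from workcell import env, grab_frame, camera_model, models
import cv2, numpy as np
from scipy.spatial.transform import Rotation as Ro
def look(fn=None):
    s=env.state(); im=grab_frame("wrist"); m=camera_model("wrist")
    T=np.eye(4); T[:3,:3]=Ro.from_euler("xyz",s["ee_rot"],degrees=True).as_matrix(); T[:3,3]=s["ee_pos"]
    C=T@m["mount"]
    if fn: cv2.imwrite(fn,im); np.savez(fn+".npz",C=C,K=m["K"])
    return im,C,m["K"],s
def px2w(uv,z,C,K):
    uv=np.atleast_2d(uv).astype(float)
    d=np.c_[(uv-[K[0,2],K[1,2]])/[K[0,0],K[1,1]],np.ones(len(uv))]@C[:3,:3].T
    return C[:3,3]+d*((z-C[2,3])/d[:,2])[:,None]
def w2px(X,C,K):
    p=(np.atleast_2d(X)-C[:3,3])@C[:3,:3]; p=p@K.T; return p[:,:2]/p[:,2:]
def tool(dw,s):  # world shift -> tool axes
    return Ro.from_euler("xyz",s["ee_rot"],degrees=True).as_matrix().T@np.asarray(dw)
E
python3 - <<'E'
from h import *
im,C,K,s=look("pics/w1.png")
print(s["ee_pos"],s["ee_rot"],C[:3,3])
print([(d["point"],d["p"]) for d in models.search_frame("block","wrist")],[(d["point"],d["p"]) for d in models.search_frame("rib_grip","wrist")])
cv2.imwrite("pics/w1b.png",cv2.resize(im,(800,600),interpolation=cv2.INTER_CUBIC))
E
```

```text
time_s: 2.15
ee_pos: [593.6, -158.6, 225.1]
ee_rot: [180.0, -0.0, 18.0]
force: [0.7, -0.6, -0.2]
gripper_width: 90.8
gripper_force: 0.0
[ 593.58992392 -158.58913513  225.09504791] [ 1.79967789e+02 -1.38374564e-02  1.79909789e+01] [ 658.59574099 -137.38479838  384.78072847]
[([594.7, -168.6, 37.8], 0.63)] [([594.4, -170.0, 44.8], 0.78)]
```

View pics/w1b.png

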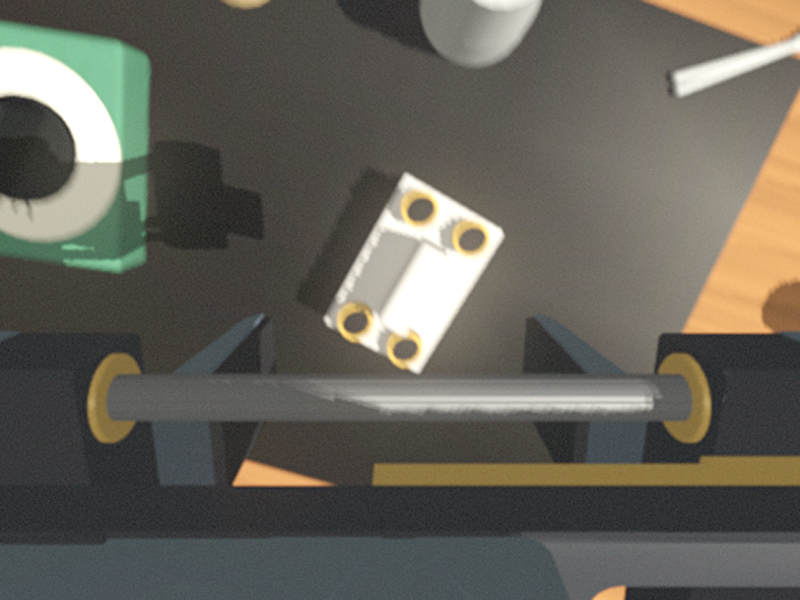

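The close-up shows the bare aluminium block. Its pocket rings are at (419,208), (471,238), (404,348) and (356,322) in the 800-wide picture, and its rib is at about (405,285).

```bash
python3 - <<'E'
from h import *
d=np.load("pics/w1.png.npz");C,K=d["C"],d["K"]
P=px2w(np.array([[419,208],[471,238],[404,348],[356,322]])/1.5625,54,C,K)
Q=px2w(np.array([[405,172],[503,235],[420,372],[325,320]])/1.5625,42,C,K)
for A in (P,Q):
    c=A.mean(0); l=(A[0]+A[1]-A[2]-A[3])/2; w=(A[1]+A[2]-A[0]-A[3])/2
    print(c,np.linalg.norm(l),np.linalg.norm(w),np.degrees(np.arctan2(l[1],l[0])),np.degrees(np.arctan2(w[1],w[0])))
s=env.state(); print(tool(P.mean(0)-s["ee_pos"],s),s["qpos"])
E
```

```text
[ 590.95911761 -168.68110356   54.        ] 90.17484015061365 39.610847910238064 -11.283509057662299 -101.70240120478954
[ 590.7150468  -169.62518061   42.        ] 118.05340474073073 80.36015694607288 -10.982126200359295 -103.12534004701439
[ -5.88381353   9.2996307  170.32052113] [-1.59769941e+01  2.19214557e+01  8.42479002e+01 -5.05546437e-04
  7.38564417e+01  5.58171317e+01]
```

```bash
python3 -m crank '-1 -5.9 9.3 20 0 0 0;-1 0 0 25 0 0 9.8;-1 0 0 25 0 0 9.8;-1 0 0 25 0 0 9.8;-1 0 0 30 0 0 0;-1 0 0 25 0 0 0;-1 0 0 15 0 0 0;-1 0 0 0 0 0 0'; python3 -m crank '1 0 0 0 0 0 0;1 0 0 0 0 0 0;1 0 0 0 0 0 0;1 0 0 0 0 0 0;1 0 0 0 0 0 0;1 0 0 0 0 0 0' 35
```

```text
time_s: 3.3
ee_pos: [588.6, -171.1, 59.2]
ee_rot: [180.0, 0.1, -11.5]
force: [0.2, 0.2, -0.1]
gripper_width: 91.3
gripper_force: 0.0
time_s: 4.05
ee_pos: [589.6, -170.7, 60.0]
ee_rot: [180.0, -0.0, -11.4]
force: [0.1, 0.6, -0.4]
gripper_width: 34.2
gripper_force: 0.0
```

```bash
python3 -m crank '1 0 0 0 0 0 0;1 0 0 0 0 0 0;1 0 0 0 0 0 0;1 0 0 0 0 0 0'; python3 -m crank '1 0 0 -15 0 0 0;1 0 0 -40 0 0 0;1 0 0 -45 0 0 0;1 0 0 -40 0 0 0;1 0 0 0 0 0 0;1 0 0 0 0 0 0'
```

```text
time_s: 4.55
ee_pos: [589.6, -171.0, 59.9]
ee_rot: [180.0, -0.0, -11.4]
force: [0.2, -2.1, -0.9]
gripper_width: 20.1
gripper_force: 35.0
time_s: 5.3
ee_pos: [588.1, -170.0, 197.9]
ee_rot: [-180.0, 0.2, -11.4]
force: [0.0, 0.2, -7.4]
gripper_width: 20.1
gripper_force: 35.0
```

```bash
python3 -m crank '1 -20.3 -30.6 -4 0 0 0;1 -20.3 -30.6 -4 0 0 0;1 -20.3 -30.6 -4 0 0 0;1 -20.3 -30.6 -4 0 0 0;1 -20.3 -30.6 -4 0 0 0;1 -20.3 -30.6 -4 0 0 0;1 -20.3 -30.6 -4 0 0 0;1 -20.3 -30.6 -4 0 0 0;1 -20.3 -30.6 -4 0 0 0;1 -20.3 -30.6 -4 0 0 0'; python3 -m crank '1 0 0 0 0 0 0;1 0 0 0 0 0 0'
python3 - <<'E'
from h import *
im,C,K,s=look("pics/w2.png"); print(s["qpos"].round(1))
cv2.imwrite("pics/w2b.png",cv2.resize(im,(800,600),interpolation=cv2.INTER_CUBIC))
E
```

```text
time_s: 6.55
ee_pos: [449.1, 170.1, 237.4]
ee_rot: [179.8, 0.3, -11.4]
force: [0.8, -0.1, -5.9]
gripper_width: 19.7
gripper_force: 35.0
time_s: 6.8
ee_pos: [450.2, 169.0, 238.1]
ee_rot: [179.9, 0.2, -11.4]
force: [-0.0, 0.5, -5.8]
gripper_width: 19.8
gripper_force: 35.0
[ 19.2   9.4  99.9  -0.   71.  120.6]
```

View pics/w2b.png

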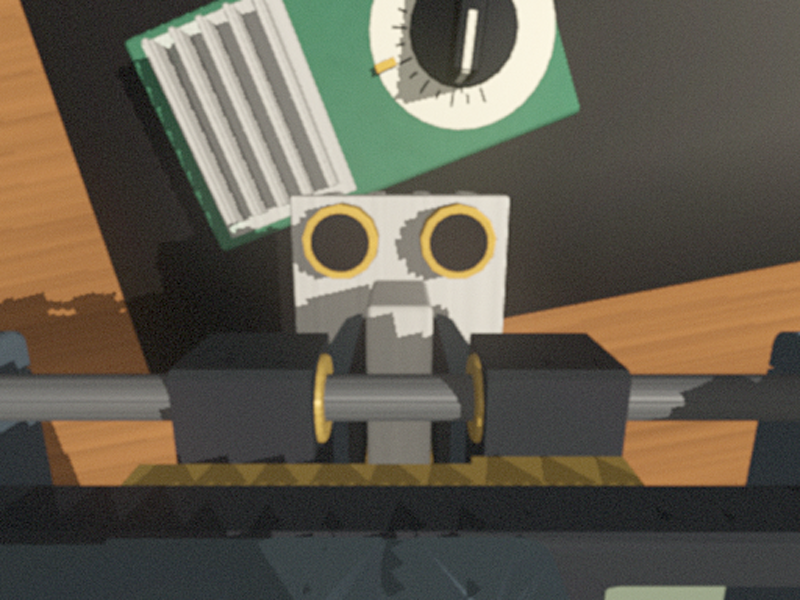

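The block hangs level and square in the jaws: front plate edge at y≈196, corners (291,196) and (510,196), centred on the jaw line. The comb is at upper left, with fin ends at about (234,228) and (345,187). The dial centre is near (465,25), its white line runs to (465,78), and the brass tab is at (384,66).

```bash
cat > rect.py <<'E'
from h import *
def rectify(fn,c,yaw,z,half,ppm):
    # picture of plane z in warmer axes centred on c: columns = -y (right), rows down = -x
    d=np.load(fn+".npz"); C,K=d["C"],d["K"]; im=cv2.imread(fn)
    u=np.array([np.cos(yaw),np.sin(yaw)]); v=np.array([-u[1],u[0]])
    n=int(2*half*ppm); j,i=np.meshgrid(np.arange(n),np.arange(n))
    lx=half-i/ppm; ly=half-j/ppm
    W=np.stack([c[0]+lx*u[0]+ly*v[0],c[1]+lx*u[1]+ly*v[1],np.full(lx.shape,z)],-1).reshape(-1,3)
    p=w2px(W,C,K).reshape(n,n,2).astype(np.float32)
    return cv2.remap(im,p[...,0],p[...,1],cv2.INTER_CUBIC)
E
python3 - <<'E'
from rect import *
d=np.load("pics/w2.png.npz");C,K=d["C"],d["K"]
f=lambda p,z: px2w(np.array(p)/1.5625,z,C,K)
F=f([[236,224],[345,186],[150,45]],71); H=f([[222,240],[578,107]],45)
print(F); a=lambda v:np.degrees(np.arctan2(v[1],v[0]))
print("fin yaw",a(F[2]-F[0]),"near fin line",a(F[0]-F[1])-90,np.linalg.norm(F[0]-F[1]),"len",np.linalg.norm(F[2]-F[0]),"housing",a(H[0]-H[1])-90,np.linalg.norm(H[0]-H[1]))
yaw=np.radians(a(H[0]-H[1])-90);u=np.array([np.cos(yaw),np.sin(yaw)])
c=(F[0]+F[1])[:2]/2+60*u; hc=H.mean(0)[:2]+75*u; seat2=hc+75*np.array([-u[1],u[0]])
print("seat fins",c,"seat housing",seat2,np.degrees(yaw))
# block in hand, tool coords from pocket rings
z=env.state()["ee_pos"][2]-60+54
P=f([[340,241],[457,241]],z); E=f([[291,196],[510,196]],z-12); s=env.state()
print("pockets tool",tool(P[0]-s["ee_pos"],s),tool(P[1]-s["ee_pos"],s),"plate",tool(E[0]-s["ee_pos"],s),tool(E[1]-s["ee_pos"],s))
r=rectify("pics/w2.png",c,yaw,71,75,4)
for y in (-36,-18,0,18,36):
    x=int((75-y)*4); cv2.line(r,(x,60),(x,540),(0,0,255),1)
cv2.line(r,(0,60),(600,60),(255,0,0),1);cv2.line(r,(0,540),(600,540),(255,0,0),1)
cv2.imwrite("pics/r1.png",r)
E
```

```text
[[503.56341102 267.59256216  71.        ]
 [513.23857982 191.76339452  71.        ]
 [617.88035417 288.68319431  71.        ]]
fin yaw 10.45310678452773 near fin line 7.27117567795888 76.4439111815638 len 116.2461967362391 housing 8.56470704620655 263.11887120897643
seat fins [567.73189366 238.6135541 ] seat housing [575.97820047 244.68952448] 8.56470704620655
pockets tool [ 44.48610645 -20.36603603   5.84548559] [44.49940644 18.95873149  5.92661854] plate [ 58.7111352  -38.60534331  17.77192665] [58.75222406 38.61765941 17.93121154]
```

View pics/r1.png

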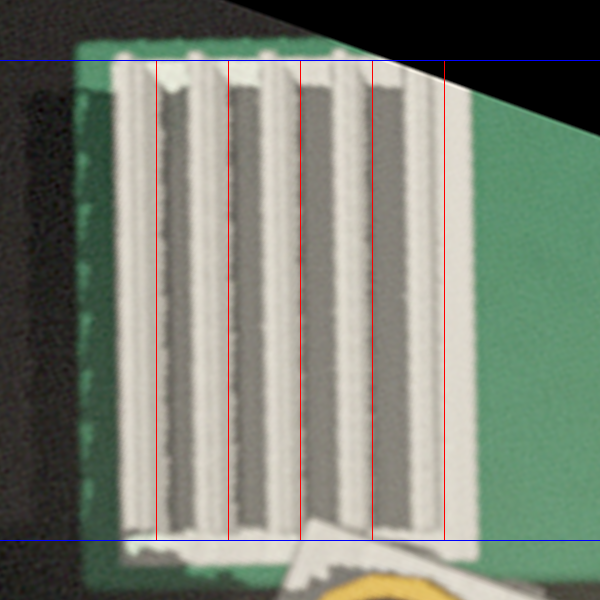

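The rectified view shows the fins leaning, so the yaw estimate is about 1.5° short, and side-wall parallax blurs the position across the fins. I will align the block with the fins from straight behind and look once more with no parallax.

```bash
python3 -m crank '1 0 0 0 0 0 -10;1 0 0 0 0 0 -10.5;1 3 -26.5 0 0 0 0;1 3 -26.5 0 0 0 0;1 0 0 0 0 0 0;1 0 0 0 0 0 0'
python3 - <<'E'
from h import *
im,C,K,s=look("pics/w3.png"); print(s["qpos"].round(1),s["ee_pos"],s["ee_rot"])
cv2.imwrite("pics/w3b.png",cv2.resize(im[:200,80:400],(800,500),interpolation=cv2.INTER_CUBIC))
E
```

```text
time_s: 7.6
ee_pos: [448.7, 221.7, 239.3]
ee_rot: [179.9, 0.1, 9.0]
force: [0.4, 0.0, -5.9]
gripper_width: 19.6
gripper_force: 35.0
[ 25.   11.1  97.5  -0.   71.5 106. ] [448.71795565 221.6978453  239.25348752] [1.79929460e+02 8.30862375e-02 9.03245774e+00]
```

View pics/w3b.png

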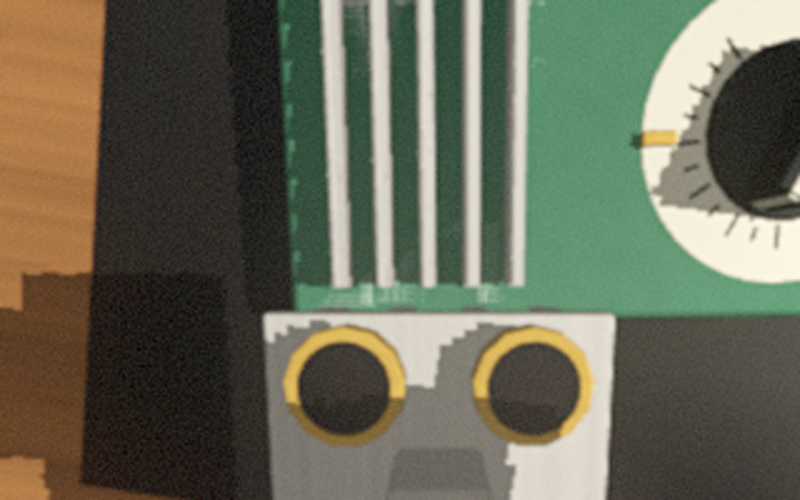

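The view is straight down the comb. Near fin ends are at row 286, columns 343, 387, 430, 474 and 518; at row 0 they are at 330, 377, 424, 472 and 521. The tab is at (657,138), and the plate corners are at (264,315) and (615,315).

```bash
python3 - <<'E'
from h import *
d=np.load("pics/w3.png.npz");C,K=d["C"],d["K"];s=env.state()
f=lambda p,z: px2w(np.array(p)/2.5+[80,0],z,C,K)
N=f([[x,286] for x in (343,387,430,474,518)],71); T=f([[x,2] for x in (330,377,424,472,521)],71)
tl=lambda A: np.array([tool(a-s["ee_pos"],s) for a in A]).round(1)
print(tl(N),tl(T)); a=lambda v:np.degrees(np.arctan2(v[1],v[0]))
y=[a(t-n) for t,n in zip(T,N)]; print(np.round(y,2),np.mean(y), a(N[0]-N[4])-90,np.linalg.norm(N[0]-N[4]))
yaw=np.radians(np.mean(y));u=np.array([np.cos(yaw),np.sin(yaw),0]);v=np.array([-u[1],u[0],0])
c=N.mean(0)+60*u; c2=N.mean(0)*.5+T.mean(0)*.5
print("seat",c,"mid-line y check",(T.mean(0)-N.mean(0))@v)
zb=s["ee_pos"][2]-60
E=f([[264,315],[615,315]],zb+42); P=f([[345,386],[533,386]],zb+54); print("plate",tl(E),"pock",tl(P))
H=f([[297,308]],45)
print("housing corner local",(H[0]-c)@u,(H[0]-c)@v,"expect -75,60")
tb=f([[657,138]],52)[0]; dc=c-150*v; r=tb-dc; print("dial centre",dc,"tab rel",r@u,r@v,np.hypot(r@u,r@v),"angle",np.degrees(np.arctan2(r@v,-(r@u))))
E
```

```text
[[ 62.4 -38.7 168.3]
 [ 62.4 -20.9 168.3]
 [ 62.4  -3.6 168.3]
 [ 62.4  14.2 168.3]
 [ 62.4  32.  168.4]] [[165.6 -40.6 168.2]
 [165.6 -23.1 168.2]
 [165.6  -5.6 168.2]
 [165.6  12.3 168.2]
 [165.6  30.6 168.2]]
[10.04 10.2  10.13 10.08  9.82] 10.05449159010453 9.022975794196185 70.77655361251112
seat [568.77583816 245.09097685  71.        ] mid-line y check 5.735613208632528e-06
plate [[ 59.  -38.7  17.9]
 [ 59.   38.8  18. ]] pock [[ 44.9 -19.8   5.9]
 [ 44.9  19.7   6. ]]
housing corner local -68.86672034310857 59.0309574589296 expect -75,60
dial centre [594.96354435  97.39465311  71.        ] tab rel -2.9525105640024387 56.15401893519694 56.231585085297056 angle 86.99022853469127
```

```bash
python3 -m crank '1 0 0 0 0 0 -1;1 28.6 -0.6 10 0 0 0;1 28.6 -0.6 10 0 0 0;1 28.6 -0.5 10 0 0 0;1 28.6 -0.5 10 0 0 0;1 0 0 20 0 0 0;1 0 0 20 0 0 0;1 0 0 10 0 0 0;1 0 0 0 0 0 0;1 0 0 0 0 0 0'
python3 - <<'E'
from h import *
im,C,K,s=look("pics/w4.png"); print(s["qpos"].round(1),s["ee_pos"],s["ee_rot"])
cv2.imwrite("pics/w4b.png",cv2.resize(im[60:200,100:400],(800,373),interpolation=cv2.INTER_CUBIC))
E
```

```text
time_s: 8.9
ee_pos: [561.6, 245.1, 150.9]
ee_rot: [-180.0, -0.1, 10.1]
force: [-0.3, -0.2, -5.3]
gripper_width: 19.8
gripper_force: 35.0
[ 22.5  24.6  90.9  -0.   64.3 102.4] [561.6478873  245.06629412 150.92429814] [-1.79980721e+02 -1.12693044e-01  1.00736874e+01]
```

View pics/w4b.png

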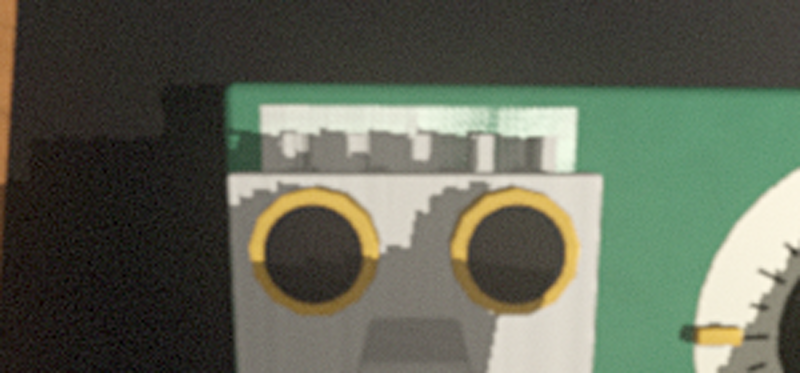

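The far fin ends show beyond the plate at rows 132–172, columns 294, 357, 421, 485 and 548. The housing's far edge is at row 86, its left corner at (228,86), and the plate corners at (228,173) and (603,173).

```bash
python3 - <<'E'
from h import *
d=np.load("pics/w4.png.npz");C,K=d["C"],d["K"];s=env.state()
f=lambda p,z: px2w(np.array(p)/2.6667+[100,60],z,C,K)
tl=lambda A: np.array([tool(a-s["ee_pos"],s) for a in A]).round(1)
print("fin ends",tl(f([[x,133] for x in (294,357,421,485,548)],71)))
print("housing corner, edge",tl(f([[228,86],[800,91]],45)),"deck",tl(f([[262,106],[577,106]],45)))
z=s["ee_pos"][2]-60; print("plate",tl(f([[228,173],[603,173]],z+42)),"pockets",tl(f([[314,250],[515,250]],z+54)))
E
```

```text
fin ends [[ 67.3 -33.3  80.2]
 [ 67.3 -15.9  80.2]
 [ 67.3   1.8  80.2]
 [ 67.3  19.5  80.2]
 [ 67.3  36.9  80.2]]
housing corner, edge [[ 81.  -56.4 106.2]
 [ 79.5 116.7 106.2]] deck [[ 75.2 -46.4 106.2]
 [ 75.1  49.4 106.2]]
plate [[ 59.6 -38.7  18.1]
 [ 59.5  39.   18.1]] pockets [[ 45.2 -19.9   6.1]
 [ 45.2  19.8   6.1]]
```

```bash
python3 -m crank '1 7 1.6 0 0 0 0;1 0 0 6 0 0 0;1 0 0 6 0 0 0;1 0 0 5 0 0 0;1 0 0 4 0 0 0;1 0 0 3 0 0 0;1 0 0 3 0 0 0;1 0 0 0 0 0 0'
```

```text
time_s: 9.95
ee_pos: [568.0, 244.5, 122.7]
ee_rot: [180.0, 0.0, 10.1]
force: [-0.1, 0.7, -6.0]
gripper_width: 19.5
gripper_force: 35.0
```

```bash
python3 -m crank '1 0 0 4 0 0 0;1 0 0 4 0 0 0;1 0 0 4 0 0 0;1 0 0 3 0 0 0;1 0 0 1 0 0 0;1 0 0 0 0 0 0'
```

```text
time_s: 10.7
ee_pos: [568.2, 244.6, 106.9]
ee_rot: [180.0, 0.0, 10.1]
force: [0.3, -0.3, -6.4]
gripper_width: 19.7
gripper_force: 35.0
```

```bash
python3 -m crank '1 0 0 1 0 0 0;1 0 0 0.7 0 0 0;1 0 0 0.5 0 0 0;1 0 0 0 0 0 0;1 0 0 0 0 0 0'
```

```text
time_s: 11.32
ee_pos: [568.2, 244.6, 104.9]
ee_rot: [180.0, -0.0, 10.1]
force: [-0.0, -0.3, -4.8]
gripper_width: 19.9
gripper_force: 35.0
```

```bash
python3 -m crank '1 0 0 0.4 0 0 0;1 0 0 0 0 0 0;0.2 0 0 0 0 0 0;0.2 0 0 0 0 0 0;0.2 0 0 0 0 0 0;0.2 0 0 0 0 0 0;0.2 0 0 0 0 0 0'; python3 -m crank '0.2 0 0 -20 0 0 0;0.2 0 0 -40 0 0 0;0.2 0 0 -50 0 0 0;0.2 0 0 -20 0 0 0;0.2 -30 0 0 0 0 0;0.2 -30 0 0 0 0 0;0.2 0 0 0 0 0 0;0.2 0 0 0 0 0 0'
python3 - <<'E'
from h import *
im,C,K,s=look("pics/w5.png"); print(s["qpos"].round(1),s["ee_pos"],s["ee_rot"])
cv2.imwrite("pics/w5b.png",cv2.resize(im[0:240,100:500],(800,480),interpolation=cv2.INTER_CUBIC))
E
```

```text
time_s: 12.2
ee_pos: [568.2, 244.6, 104.3]
ee_rot: [180.0, -0.0, 10.1]
force: [0.4, 0.6, -0.3]
gripper_width: 36.5
gripper_force: 0.0
time_s: 13.2
ee_pos: [509.9, 234.3, 234.6]
ee_rot: [-180.0, -0.1, 10.1]
force: [-0.2, -0.9, -0.2]
gripper_width: 36.8
gripper_force: 0.0
[ 23.5  16.7  90.6  -0.   72.6 103.4] [509.89057645 234.32465649 234.55821989] [-1.79993386e+02 -8.01624202e-02  1.00804959e+01]
```

View pics/w5b.png

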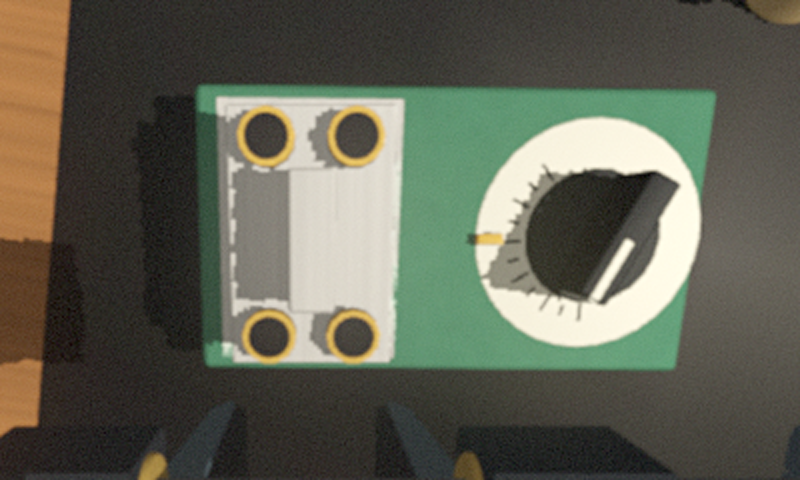

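The block sits home with its plate over the comb, pockets at (265,136), (357,135), (353,336) and (269,336). The pointer line runs (632,240)→(597,300), and the tab spans (478..503,240).

```bash
python3 - <<'E'
from h import *
d=np.load("pics/w5.png.npz");C,K=d["C"],d["K"];s=env.state()
f=lambda p,z: px2w(np.array(p)/2.+[100,0],z,C,K)
H=f([[198,86],[715,92],[676,369],[206,366]],45)
u=(H[0]+H[1]-H[2]-H[3]);Lx=np.linalg.norm(u)/2;u/=np.linalg.norm(u);v=np.array([-u[1],u[0],0]);o=H.mean(0)
print("housing",o,Lx,np.linalg.norm(H[0]-H[1]),np.linalg.norm(H[3]-H[2]),"yaw",np.degrees(np.arctan2(u[1],u[0])))
P=f([[265,136],[357,135],[353,336],[269,336]],99); b=P.mean(0); l=P[0]+P[1]-P[2]-P[3]
print("block rel",(b-o)@u,(b-o)@v,"(0,75)","yaw",np.degrees(np.arctan2(l[1],l[0])))
yaw=np.radians(10.05);u=np.array([np.cos(yaw),np.sin(yaw),0]);v=np.array([-u[1],u[0],0])
for name,dc in(("from block",b-150*v),("from housing",o-75*v)):
    dc=dc.copy();print(name,dc)
    ang=lambda r:np.degrees(np.arctan2(r@v,-(r@u)))
    L=f([[632,240],[597,300]],93); print("line dir",ang(L[1]-L[0]),"pts r",[(round(float(ang(x-dc)),1),round(float(np.hypot((x-dc)@u,(x-dc)@v)),1)) for x in L])
    for uv in ([478,239],[503,240]):
        r=f([uv],52)[0]-dc; print("tab",ang(r),np.hypot(r@u,r@v))
    B=f([[655,172],[680,187]],93); print("bar far end",[ (round(float((x-dc)@u),1),round(float((x-dc)@v),1)) for x in B])
# dial plate ellipse (white ring z~47): left 476,right 700, top 117,bottom 347
W=f([[476,235],[700,225],[600,117],[577,347]],46); print("ring centre",(W[0]+W[1])/2,(W[2]+W[3])/2)
E
```

```text
housing [580.8402519  171.58647876  45.        ] 146.50773711216306 264.8070915732986 266.8875980229454 yaw 9.799425900042584
block rel -0.7226853130743068 74.22205640079791 (0,75) yaw 10.092931264454663
from block [593.67167241  96.90422897  99.        ]
line dir 25.302018093295576 pts r [(39.0, 0.5), (25.5, 31.5)]
tab 88.8371471558609 61.52961268155457
tab 87.90845946312906 48.271725499501656
bar far end [(29.9, -6.4), (23.4, -18.7)]
from housing [593.92831578  97.73729065  45.        ]
line dir 25.302018093295576 pts r [(-31.9, 0.9), (23.9, 31.5)]
tab 88.44702050825782 60.76376685831801
tab 87.39459996083225 47.5131885582853
bar far end [(29.5, -7.2), (23.0, -19.5)]
ring centre [596.69734574  98.78543229  46.        ] [593.21735204  97.64838814  46.        ]
```

Block home: it measures 0.7 mm and 0.8 mm off the seat. The dial centre is near (594,97), pointer at 25°, tab at 88°. I will pinch the bar with the tool at yaw ≈165° and turn it +63°.

```bash
python3 -m crank '-0.2 19.6 49.9 0 0 0 0;-0.2 19.6 49.9 0 0 0 0;-0.2 19.6 49.8 0 0 0 0;-0.2 0 0 0 0 0 -10.3;-0.2 0 0 0 0 0 -10.3;-0.2 0 0 0 0 0 -10.3;-0.2 0 0 0 0 0 -10.3;-0.2 0 0 0 0 0 -10.3;-0.2 0 0 0 0 0 -10.3;-0.2 0 0 0 0 0 -10.3'; python3 -m crank '-0.2 0 0 0 0 0 -10.3;-0.2 0 0 0 0 0 -10.3;-0.2 0 0 0 0 0 -10.3;-0.2 0 0 0 0 0 -10.3;-0.2 0 0 0 0 0 -10.3;-0.2 0 0 0 0 0 -10.3;-0.2 0 0 0 0 0 -10.3;-0.2 0 0 0 0 0 -10.3;-0.2 0 0 0 0 0 0;-0.2 0 0 0 0 0 0'
python3 - <<'E'
from h import *
s=env.state(); print(s["qpos"].round(1),tool([594-s["ee_pos"][0],97.3-s["ee_pos"][1],73-s["ee_pos"][2]],s))
E
```

```text
time_s: 14.5
ee_pos: [594.2, 97.0, 233.8]
ee_rot: [180.0, 0.0, 82.5]
force: [-0.4, 1.1, 1.0]
gripper_width: 54.7
gripper_force: 0.0
time_s: 15.75
ee_pos: [593.7, 97.0, 234.0]
ee_rot: [-180.0, -0.0, 164.4]
force: [-0.7, -0.3, 0.1]
gripper_width: 54.6
gripper_force: 0.0
[  8.2  20.4  85.1  -0.   74.4 -66.2] [ -0.2587322    0.36442271 161.04585633]
```

```bash
python3 -m crank '-0.2 0 0 40 0 0 0;-0.2 0 0 45 0 0 0;-0.2 0 0 35 0 0 0;-0.2 0 0 25 0 0 0;-0.2 0 0 16 0 0 0;-0.2 0 0 0 0 0 0;1 0 0 0 0 0 0;1 0 0 0 0 0 0;1 0 0 0 0 0 0;1 0 0 0 0 0 0' 15; python3 -m crank '1 0 0 0 0 0 0;1 0 0 0 0 0 0;1 0 0 0 0 0 0'
```

```text
time_s: 17.0
ee_pos: [593.3, 97.2, 73.8]
ee_rot: [180.0, 0.0, 164.6]
force: [0.4, 2.9, 0.2]
gripper_width: 17.8
gripper_force: 2.9
time_s: 17.38
ee_pos: [593.3, 97.7, 73.7]
ee_rot: [179.9, 0.0, 164.6]
force: [-0.3, 3.8, 3.5]
gripper_width: 16.0
gripper_force: 15.0
```

```bash
python3 -m crank '1 0 0 0 0 0 9;1 0 0 0 0 0 9;1 0 0 0 0 0 9;1 0 0 0 0 0 9;1 0 0 0 0 0 9;1 0 0 0 0 0 9;1 0 0 0 0 0 8.5;1 0 0 0 0 0 0;1 0 0 0 0 0 0'; python3 -m crank '-0.2 0 0 0 0 0 0;-0.2 0 0 0 0 0 0;-0.2 0 0 0 0 0 0;-0.2 0 0 0 0 0 0;-0.2 0 0 -20 0 0 0;-0.2 0 0 -50 0 0 0;-0.2 0 0 -50 0 0 0;-0.2 0 0 -40 0 0 0;-0.2 0 0 0 0 0 0;-0.2 0 0 0 0 0 0'
python3 - <<'E'
from h import *
im,C,K,s=look("pics/w6.png"); print(s["qpos"].round(1),s["ee_pos"],s["ee_rot"])
cv2.imwrite("pics/w6b.png",cv2.resize(im[20:260,56:456],(800,480),interpolation=cv2.INTER_CUBIC))
E
```

```text
time_s: 18.5
ee_pos: [593.4, 97.7, 73.8]
ee_rot: [180.0, -0.1, 102.2]
force: [-1.7, 5.5, 3.2]
gripper_width: 16.0
gripper_force: 15.0
time_s: 19.75
ee_pos: [592.6, 96.9, 232.5]
ee_rot: [-179.9, 0.0, 102.1]
force: [-0.4, 1.0, -0.3]
gripper_width: 54.8
gripper_force: 0.0
[ 8.2 20.4 85.4 -0.  74.3 -3.9] [592.56363783  96.90952592 232.45903133] [-1.79910245e+02  8.00759673e-03  1.02085060e+02]
```

View pics/w6b.png

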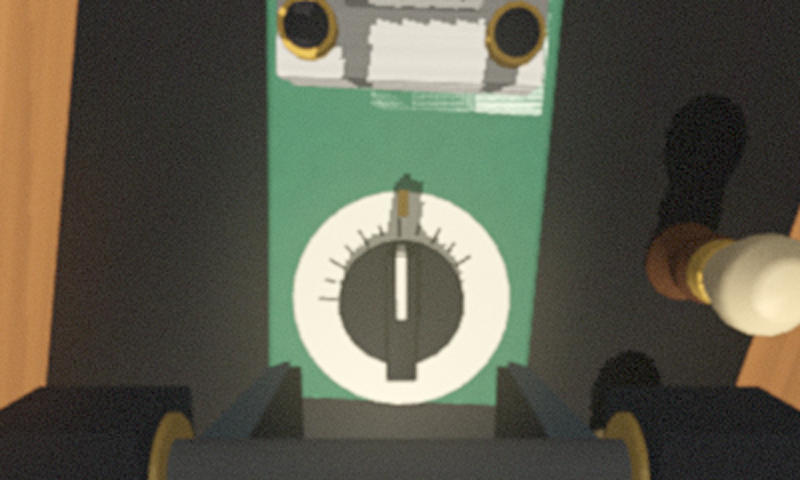

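The white line (column 401, rows 245–318) points at the brass tab at (403,203), about 1° off against 8° allowed. The block is home and nothing is touched, so I hand in.

```bash
python3 -c "
from workcell import env
print(env.job_done())"
```

```text
the job is handed in; nothing more can be done
None
```

I seated the block fully between the warmer's fins and let it go, set the dial pointer to within about 1° of the brass tab, and handed the job in at about 20 s; no verdict came back.

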